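# Centre the pan and set the hob to half power

## Task

Get the pan on the induction hob ready to heat at half power, using only the fingertips: gently push the saute pan along the glass until it stands in the middle of the printed ring, and turn the larger dial, the power dial on the right, by pushing its bar round with a fingertip until its white mark lines up with the one long scale line. Do not pinch, grip or lift the pan or the dial, and leave the timer knob and everything else on the table where they are.

Things in the scene. Friction and masses are not known exactly. Their poses are not given: they have to be found in the camera images.
- hob: Portable induction hob, fixed to the table: steel case 420 mm deep (its x) by 330 mm wide (its y). Origin on the table under its centre, its x away from the cook, its y to the cook's left, z up. The strip nearest the robot (its x from -0.21 to -0.082 m) is the flat steel control panel, top 80 mm above the table; behind it lies the black glass, top 85 mm above the table.
- ring_centre (a point): Centre of the printed grey ring on the glass (ring diameter 200 mm, line 3 mm wide), at glass height: 30 mm ahead of the hob's origin.
- pan: Steel saute pan standing on the glass, too far to the left on the ring: outer diameter 160 mm (148 mm at the foot, full diameter from 8 mm up), 58 mm tall, wall 3 mm, empty, 0.6 to 0.9 kg, slides on the glass under a push of about 2 to 7 N. One straight handle along its +x, pointing away to the right and free of the dials, 20 mm wide, end 233 mm from the centre, 47 to 70 mm above the glass. Origin: centre of its underside.
- dial_axis (a point): Point on the power dial's upright axis at the top of the dial's bar, 110 mm above the table. The power dial is the larger of the two on the control panel, on the right (hob frame x -0.14, y -0.085): black skirt of diameter 68 mm and 8 mm high on the panel, and across it an upright bar 60 mm long, 14 mm wide and 22 mm high (88 to 110 mm above the table).
- dial: The power dial's turning part, skirt and bar. Origin on the dial's axis at the panel, 80 mm above the table; its +x points to the marked end.
- dial_mark (a point): The dial's index mark: the white line on the bar runs from the axis to this point, the top edge of the bar's marked end, 30 mm from the axis. It turns with the dial. The other end of the bar is plain.
- long_line (a point): Inner end of the long scale line printed on the panel, 37 mm from the dial axis, straight away from the cook (along the hob's +x from the axis). It is half power, the only long one (19 mm by 3.5 mm); the nine others are 7 mm long, 27 degrees apart, and a dot marks off.
- power_dial (a joint): Angle of the power dial, rad: 0 at the off dot, growing clockwise seen from above; 2.356 when the mark points along the long line (hob +x), stop at 4.712. At value q the mark points, in the hob's frame, at angle 2.356 - q counter-clockwise from hob +x. Turns with about 0.05 N m of friction and stays where it is left.
- timer_knob (a joint): Angle of the timer knob, rad, 0 at the start. The small round knob (diameter 42 mm, 20 mm high) on the left of the control panel, hob frame x -0.14, y 0.105. Leave alone.
- pepper_mill: Pepper mill: steel, turned, upright, diameter 48 mm at the foot, 125 mm tall; stands close to the hob's left side. Origin: centre of its underside. Leave alone.
- salt_mill: Salt mill: same shape, 95 mm tall, diameter 48 mm; also close to the hob's left side. Origin: centre of its underside. Leave alone.
- jar: Clear jar with a white lid, diameter 86 mm, 150 mm tall, left on the table. Origin: centre of its underside. Leave alone.
- ramekin: Small white ceramic cup, diameter 70 mm, 36 mm tall, on the table beside the hob's front right corner. Origin: centre of its underside. Leave alone.
- spoon: Steel spoon, 190 mm long, lying on the table in front of the hob on the left. Leave alone.
- glass_bowl: Glass bowl, diameter 140 mm, 65 mm tall, on the blue chopping board at the right. Origin: centre of its underside. Leave alone.
- spatula: Spatula, 260 mm long, black handle, lying on the blue chopping board. Leave alone.

How it is judged:
By the outcome, as a careful person would: the job done as asked, in the order asked, and still so for the second after the job is handed in, with the robot touching nothing.
It also fails if it takes over 53 s, if anything falls off the work surface, if the arm or the gripper's body presses on something with over 40 N, if the wrist force passes 120 N, or if a joint passes its speed limit or range.

## Robot

A 7-joint arm with a two-finger parallel gripper is mounted at the origin on the work surface. World frame = base frame: x ahead of the robot, y to its left, z up, the work surface at z = 0. Lengths are in m, angles in rad, forces in N, time in s.
With the tool pointing down it reaches from about 0.425 to 0.925 m from the base axis. Payload 6.8 kg.
Tool frame: the origin (TCP) lies between the finger pads; the fingertips stand 19 mm ahead of it and the grasp point (between the pads) is the TCP; z points along the fingers, y is the line along which they close (so a half turn about z gives the same grasp; the last joint's range is limited). The gripper opens to 85 mm and grips with 20 to 120 N. Pads are 22 mm wide; open, the fingers measure 114 mm over their backs; the gripper's body (76 mm by 85 mm) begins 54 mm behind the grasp point. The pads swing forward as they close: fully open they stand 13 mm farther back than shut.
Start: joints at [1.098, 0.477, 0.022, 1.555, -0.011, 1.109, -0.083], TCP at [0.241, -0.631, 0.25] pointing down, gripper open.
Joint ranges: [-2.96, 2.96], [-0.34, 2.1], [-1.41, 1.46], [0.24, 2.44], [-1.37, 4.51], [0.17, 1.92], [-2.96, 2.96]. Speed limits (rad/s): [2.39, 2.39, 3.14, 3.14, 3.14, 3.14, 3.14].

## Interface

Orientations are given as a unit quaternion [x, y, z, w].
In Python, from cell import * gives the robot as it stands.
- The arm moves only by the tool carry_out, never from a script. Its argument "increments" is a list of rows, each a list of 6 numbers: the shift along the world's x, y, z in cm, then the turn, a rotation vector about the world's x, y, z in rad. A call has exactly 10 rows; each row is the pose to reach, as a shift and turn from the pose commanded when the call began; what a row does not reach only later rows make up. A row lasts 1/10 s, in which the tool goes at most 50 mm and 8.59 degrees, less where a joint would pass 70% of its speed; a pose out of reach is approached as far as the arm can. A call with a gripper value outside its range is refused whole. "grip" is the closure in counts, from 0 (fully open) to 255 (shut), set as the call begins (left out, the last holds). The fingers move at their own pace and stop on an object; the grip force is fixed at half the most. Time passes only in rows, so rows that repeat a pose let the fingers close, or fill a call up. It gives the time, the measured TCP pose, the force, the opening and the grip force at its end, in the units of the state.
- read_state(): the state, without advancing time (a new reading comes with each control period).
- snapshot(name): name is "side" or "top"; returns a dict with "pixels" (480x640x3 uint8, red, green, blue), "K" (3x3 intrinsics, pixels), "origin" and "orientation" of the camera in the world. Camera axes: x right, y up, looking along -z (the intrinsics and any distortion apply to the point x, -y, -z); pixel columns grow to the right and rows downward; lengths in m; the calibration is good to about 2 mm. A picture is of the moment at which its call begins. There is no depth.
- finish_job(): hands the job in; it is judged then, once.
The state is a dict: "t": time; "q": joint angles; "joint_velocities": joint speeds; "effort": joint torques, N m; "tool_pos": TCP position; "orientation": TCP orientation; "wrist_force": force on the tool from outside, world axes, zero at the start; "moment": the same for the moment, N m; "opening": finger opening in m; "grip_force": force on a finger pad.
Only numpy, scipy, OpenCV 4.12 (cv2) and the standard library are available. Lean on these libraries where they do the work, as an engineer would, in place of code of your own. Each camera call takes 0.05 s, during which the arm holds its last target. There are 200 camera calls.

## Working session

There is one attempt and no reset: what is moved stays moved. The work goes in short steps, Python scripts to look and compute and a tool call to move; the robot and the scene stay as the last step left them, time stands still between calls to the robot, and variables do not carry over. Pictures are saved under pics/ and viewed, at most 10 in all, crops included, and the job is handed in when it is done.

Besides the shell and the picture viewer there is one more tool, called as name(argument=value, ...), one argument or row to a line, values as JSON. carry_out: Moves the arm, as the interface text tells. Its arguments: {"type":"object","properties":{"increments":{"type":"array"},"grip":{"type":"number"}},"required":["increments"]}

```bash
mkdir -p pics; cat > h.py <<'E'
from cell import *
import cv2, numpy as np
from scipy.spatial.transform import Rotation as R
def snap(n,f):
    s=snapshot(n); cv2.imwrite('pics/'+f,s['pixels'][:,:,::-1]); np.save('pics/'+f+'.npy',s,allow_pickle=True); return s
def load(f): return np.load('pics/'+f+'.npy',allow_pickle=True).item()
def ray(s,uv):
    d=np.linalg.inv(s['K'])@np.array([uv[0],uv[1],1.]); d=R.from_quat(s['orientation']).apply(d*[1,-1,-1]); return np.array(s['origin']),d
def atz(s,uv,z):
    o,d=ray(s,uv); return o+d*(z-o[2])/d[2]
def proj(s,P):
    c=R.from_quat(s['orientation']).inv().apply(np.atleast_2d(P)-np.array(s['origin']))*[1,-1,-1]; p=c@np.array(s['K']).T; return p[:,:2]/p[:,2:]
E
python3 - <<'E'
from h import *
for n in('top','side'):
    s=snap(n,n+'0.png'); print({k:v for k,v in s.items() if k!='pixels'})
print(read_state())
E
```

```text
{'K': array([[446.98617075,   0.        , 321.60383033],
       [  0.        , 446.98617075, 243.38465978],
       [  0.        ,   0.        ,   1.        ]]), 'origin': array([ 0.33668462, -0.02649587,  1.32260868]), 'orientation': array([ 0.04291277, -0.04774916, -0.70484474,  0.70645056])}
{'K': array([[532.85333918,   0.        , 319.57984948],
       [  0.        , 532.85333918, 231.57963045],
       [  0.        ,   0.        ,   1.        ]]), 'origin': array([0.17054657, 0.88920378, 0.97070729]), 'orientation': array([-0.06477001,  0.39878279,  0.90562052, -0.12895195])}
{'t': 0.1, 'q': array([ 1.09786827,  0.47771965,  0.02236844,  1.55631202, -0.01149241,
        1.10932579, -0.08311301]), 'joint_velocities': array([ 0.00090483,  0.00012289,  0.00045386, -0.00131444, -0.00066718,
        0.00043341, -0.00025352]), 'effort': array([ 4.53014058e-03, -5.97758138e+01,  1.61363292e+00, -2.81956708e+01,
        1.28257499e-02,  5.01949573e-03,  7.90048534e-05]), 'tool_pos': array([ 0.24063369, -0.6301262 ,  0.24943907]), 'orientation': array([ 9.83409412e-01,  1.81398066e-01, -2.15402082e-04, -7.89265012e-04]), 'wrist_force': array([0.33431416, 0.17945433, 0.49203823]), 'moment': array([-0.02823783, -0.01379552,  0.05343942]), 'grip_force': 0.0, 'opening': 0.0853612360665276}
```

View pics/top0.png

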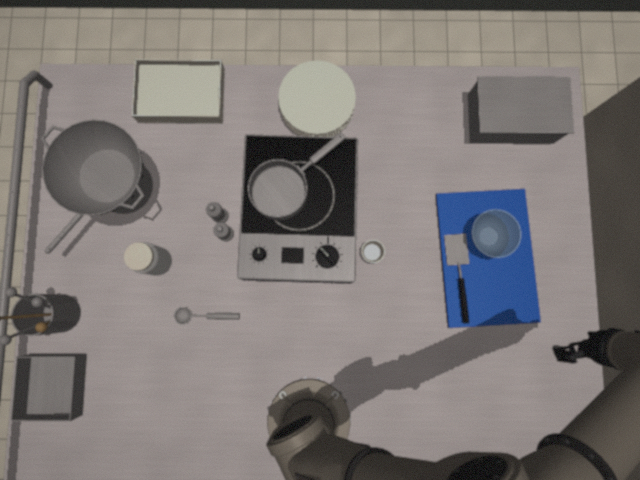

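View pics/side0.png

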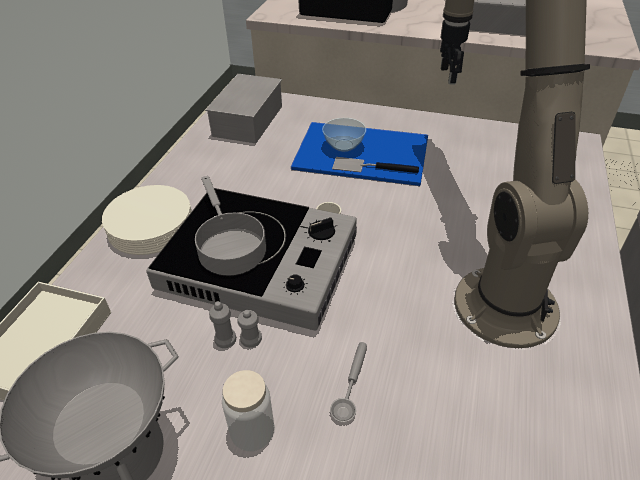

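The top view shows the hob with corners near (246,135), (357,137), (355,281) and (238,278). The pan is near (278,190), the ring near (304,195), the power dial near (327,257) and the timer near (259,254). The mills are at (214,210) and (222,231), and the side view agrees. I'll zoom in on both.

```bash
python3 - <<'E'
from h import *
a=cv2.imread('pics/top0.png')[125:290,225:395]; cv2.imwrite('pics/c1.png',cv2.resize(a,None,fx=3.5,fy=3.5,interpolation=cv2.INTER_CUBIC))
b=cv2.imread('pics/side0.png')[170:340,140:370]; cv2.imwrite('pics/c2.png',cv2.resize(b,None,fx=3.4,fy=3.4,interpolation=cv2.INTER_CUBIC))
E
```

```text
(no output)
```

View pics/c1.png

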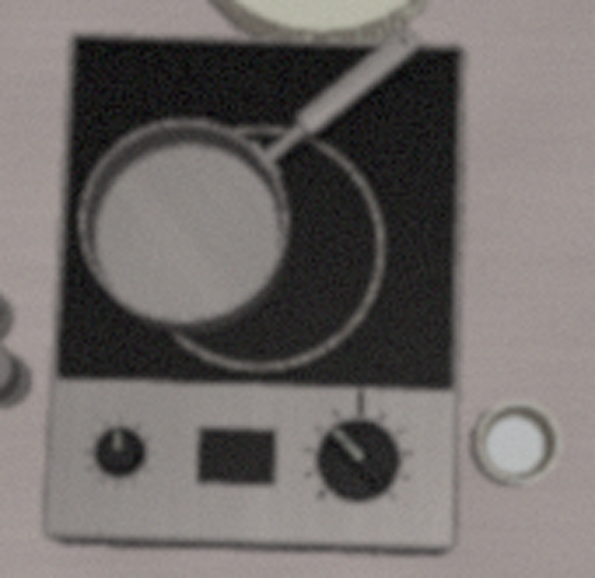

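View pics/c2.png

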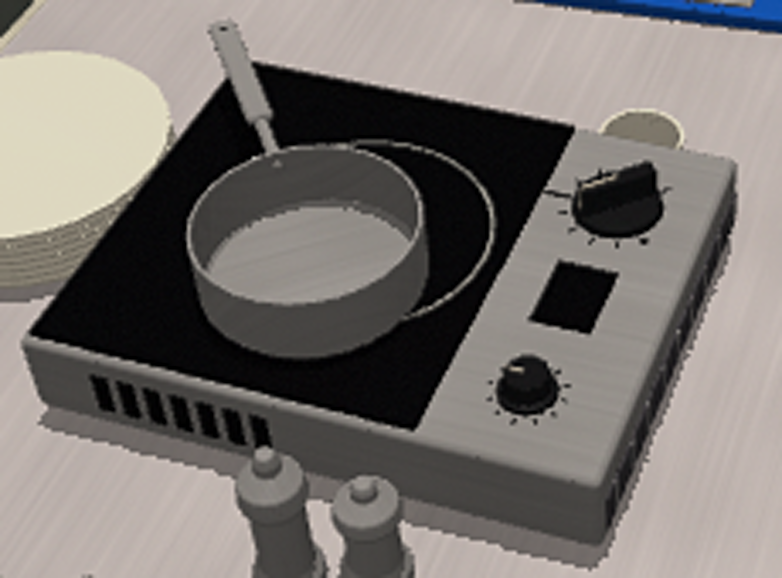

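Both crops are sharp enough to fit poses. Top crop: glass corners (75,38), (460,47), (452,388), (58,378); the pan rim spans 79–290 × 117–327; the dial mark points up-left, from (360,460) to (335,430). The side crop shows the same corners and the bar's top edge.

```bash
cat > fit.py <<'E'
from h import *
from scipy.optimize import least_squares
T=load('top0.png');S=load('side0.png')
tc=lambda p:np.array(p)/3.5+[225,125]
sc=lambda p:np.array(p)/3.4+[140,170]
def H(p,l): # hob->world
    l=np.atleast_2d(l); c,s=np.cos(p[2]),np.sin(p[2]); return np.c_[p[0]+c*l[:,0]-s*l[:,1],p[1]+s*l[:,0]+c*l[:,1],l[:,2]]
G=[[.21,.165,.085],[.21,-.165,.085],[-.082,-.165,.085],[-.082,.165,.085]]
obsT=tc([[75,38],[460,47],[452,388],[58,378]]); obsS=sc([[25,335],[255,62],[573,128],[415,430]])
f=lambda p:np.r_[(proj(T,H(p,G))-obsT).ravel(),(proj(S,H(p,G))-obsS).ravel()]
r=least_squares(f,[.75,0,0]); hob=r.x
if __name__=='__main__':
    print('hob',hob,np.round(r.fun,1)); print('q hob only T',least_squares(lambda p:f(p)[:8],hob).x,'S',least_squares(lambda p:f(p)[8:],hob).x)
    for n,l in dict(ring=[.03,0,.085],dial=[-.14,-.085,.11],line=[-.103,-.085,.08]).items(): print(n,H(hob,l),(proj(T,H(hob,l))-[225,125])*3.5,(proj(S,H(hob,l))-[140,170])*3.4)
    # pan rim extremes
    th=np.linspace(0,2*np.pi,721)
    def ext(s,c):
        u=proj(s,np.c_[c[0]+.08*np.cos(th),c[1]+.08*np.sin(th),0*th+.143]); return np.r_[u.min(0),u.max(0)]
    eT=np.r_[tc([79,117]),tc([290,327])]; eS=np.r_[sc([187,145]),sc([428,306])]
    g=lambda c:np.r_[ext(T,c)-eT,ext(S,c)-eS]
    rp=least_squares(g,[.78,.05],diff_step=1e-4); print('pan',rp.x,np.round(rp.fun,1))
    print('handle end T',atz(T,tc([405,45]),.15),'S',atz(S,sc([222,25]),.153))
    # dial mark
    for s,o in((T,tc([334,429])),(S,sc([580,185]))):
        w=atz(s,o,.11); d=w-H(hob,[-.14,-.085,.11])[0]; print('mark',w,np.hypot(*d[:2]),np.degrees(np.arctan2(d[1],d[0])-hob[2]))
    for n,l in [('pep',(214,207,.125)),('salt',(222,228,.095))]: print(n,atz(T,l[:2],l[2]))
E
python3 fit.py
```

```text
hob [ 0.596797    0.03090476 -0.03109889] [-2.5 -1.4  2.1 -0.   2.   2.9 -3.4  1.8 -1.8 -0.7 -4.1 -3.4  3.  -2.6
  0.1  0.7]
q hob only T [ 0.59943333  0.02921669 -0.02431328] S [ 0.59389286  0.03393729 -0.03828902]
ring [[0.6267825  0.02997194 0.085     ]] [[258.21254061 254.05609328]] [[361.25488289 229.06860366]]
dial [[ 0.45422172 -0.049701    0.11      ]] [[357.33952413 463.98096687]] [[622.21700919 175.21305676]]
line [[ 0.49120383 -0.05085147  0.08      ]] [[358.0703593  421.59230097]] [[574.85783021 195.92149772]]
pan [0.63685567 0.08607481] [-0.1  1.8 -1.1 -0.3 -0.  -1.  -0.9 -1.1]
handle end T [ 0.77850164 -0.08601883  0.15      ] S [ 0.78078431 -0.08673206  0.153     ]
mark [ 0.48159588 -0.03147354  0.11      ] 0.032887461221361894 35.44004668078996
mark [ 0.48035894 -0.03135767  0.11      ] 0.0319316787367806 36.84335044672049
pep [0.59039347 0.25890892 0.125     ]
salt [0.5373994  0.24194201 0.095     ]
```

```bash
cat > fit2.py <<'E'
from fit import *
th=np.linspace(0,2*np.pi,721)
def circ(p,l,r,z): 
    c=H(p,[l[0],l[1],z])[0]; return np.c_[c[0]+r*np.cos(th),c[1]+r*np.sin(th),0*th+z]
def f2(v):
    p=v[:3]; w,b,fr=v[3:]
    g=[[b,w,.085],[b,-w,.085],[fr,-w,.085],[fr,w,.085]]
    rt=proj(T,circ(p,(.03,0),.1,.085)); rs=proj(S,circ(p,(.03,0),.1,.085))
    et=tc([384.5,371]); es=sc([494,139])
    st=proj(T,circ(p,(-.14,-.085),.034,.088)); kt=proj(T,circ(p,(-.14,.105),.021,.10))
    return np.r_[(proj(T,H(p,g))-obsT).ravel(),(proj(S,H(p,g))-obsS).ravel(),
      2*(rt.max(0)-et),2*(rs[:,0].max()-es[0]),2*(rs[:,1].min()-es[1]),
      (st.min(0)+st.max(0))/2-tc([358.5,460.5]), (kt.min(0)+kt.max(0))/2-tc([119.5,451]),
      (proj(T,H(p,[-.103,-.085,.08]))-tc([361,416])).ravel(), (proj(S,H(p,[-.14+.056,-.085,.08]))-sc([546,191])).ravel()]
r=least_squares(f2,list(hob)+[.16,.205,-.082]); hob=r.x[:3]
if __name__=='__main__':
    print(r.x,np.round(r.fun,1))
    for n,l in dict(ring=[.03,0,.085],dial=[-.14,-.085,.11],line=[-.103,-.085,.08]).items(): print(n,H(hob,l))
    for w in([.4816,-.0315],[.4804,-.0314]):
        d=w-H(hob,[-.14,-.085,.11])[0,:2]; print(np.hypot(*d),np.degrees(np.arctan2(d[1],d[0])-hob[2]))
E
python3 fit2.py
```

```text
[ 0.60135341  0.03050846 -0.02904997  0.15976916  0.19997966 -0.08169628] [-0.8  0.6  0.2  1.6  0.3  1.  -1.3  0.2  1.6 -1.6 -3.3 -1.9  0.5 -1.8
 -0.8 -1.7 -1.2 -0.1  0.3 -0.5 -0.2  0.1 -1.   0.2 -0.6 -0.1 -0.4 -0.6]
ring [[0.63134075 0.02963708 0.085     ]]
dial [[ 0.45894358 -0.05038925  0.11      ]]
line [[ 0.49592797 -0.05146395  0.08      ]]
0.02949775133079214 41.48329042471634
0.028652570009668695 43.17374392391585
```

carry_out(
  increments=[
    [2, 3.4, 0, 0, 0, 0.06],
    [4, 6.8, 0, 0, 0, 0.12],
    [6, 10.2, 0, 0, 0, 0.18],
    [8, 13.6, 0, 0, 0, 0.24],
    [10, 17, 0, 0, 0, 0.3],
    [12, 20.4, 0, 0, 0, 0.36],
    [14, 23.8, 0, 0, 0, 0.42],
    [16, 27.2, 0, 0, 0, 0.48],
    [18, 30.6, 0, 0, 0, 0.54],
    [20, 34, 0, 0, 0, 0.6],
  ],
  grip=255,
)

```text
t: 1.1
tool_pos: [0.4412, -0.2891, 0.2501]
orientation: [0.885, 0.465, -0.0, -0.0]
wrist_force: [0.5, -0.6, 1.2]
opening: -0.0003
grip_force: 0.0
```

carry_out(
  increments=[
    [2, 3.4, 0, 0, 0, 0.06],
    [4, 6.8, 0, 0, 0, 0.12],
    [6, 10.2, 0, 0, 0, 0.18],
    [8, 13.6, 0, 0, 0, 0.24],
    [10, 17, 0, 0, 0, 0.3],
    [12, 20.4, 0, 0, 0, 0.36],
    [14, 23.8, 0, 0, 0, 0.42],
    [16, 27.2, 0, 0, 0, 0.48],
    [18, 30.6, 0, 0, 0, 0.54],
    [19.5, 34, 0, 0, 0, 0.577],
  ],
)

```text
t: 2.1
tool_pos: [0.6365, 0.0506, 0.2498]
orientation: [0.717, 0.697, -0.0, -0.0]
wrist_force: [0.1, -1.0, -0.4]
opening: -0.0003
grip_force: 0.0
```

carry_out(
  increments=[
    [0, 0, 0, 0, 0, 0],
    [0, 0, -2, 0, 0, 0],
    [0, 0, -4, 0, 0, 0],
    [0, 0, -6, 0, 0, 0],
    [0, 0, -8, 0, 0, 0],
    [0, 0, -9.5, 0, 0, 0],
    [0, 0, -11, 0, 0, 0],
    [0, 0, -12, 0, 0, 0],
    [0, 0, -12.5, 0, 0, 0],
    [0, 0, -12.5, 0, 0, 0],
  ],
)

```text
t: 3.1
tool_pos: [0.6356, 0.0494, 0.1248]
orientation: [0.717, 0.697, -0.0, -0.0]
wrist_force: [-0.4, 0.1, -0.5]
opening: 0.0002
grip_force: 0.0
```

```bash
python3 - <<'E'
from h import *
s=snap('side','s1.png'); b=s['pixels'][150:340,140:400,::-1]; cv2.imwrite('pics/c3.png',cv2.resize(b,None,fx=3,fy=3,interpolation=cv2.INTER_CUBIC))
st=read_state(); print(st['tool_pos'],R.from_quat(st['orientation']).as_matrix().round(3),st['wrist_force'])
E
```

```text
[0.63601756 0.04946259 0.12548764] [[ 0.029  1.     0.   ]
 [ 1.    -0.029  0.   ]
 [ 0.     0.    -1.   ]] [0.33093139 0.31304081 0.45688779]
```

View pics/c3.png

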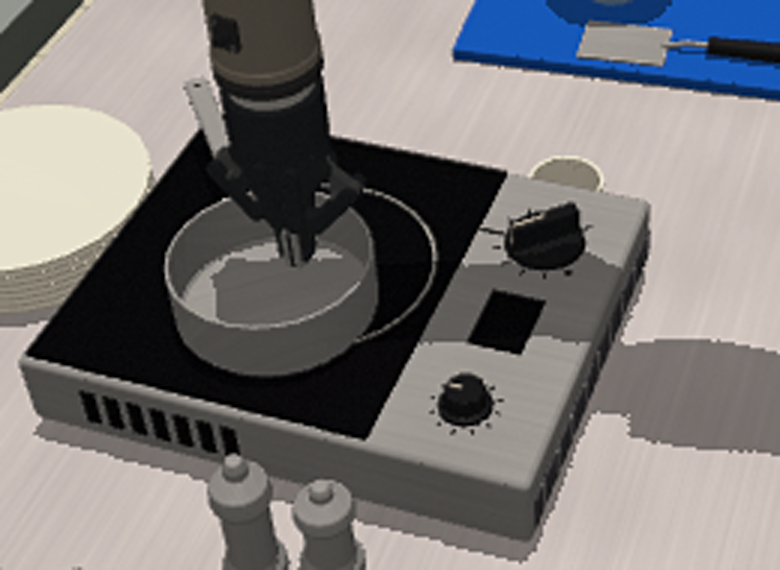

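The fingers are inside the pan. The knuckles stick out sideways at crop (225,170) and (345,190), so I'll check their height against the rim and handle.

```bash
python3 - <<'E'
from h import *
s=load('s1.png')
for p in([362,178],[350,203],[225,150],[212,175],[240,195],[295,265],[275,225]):
    o,d=ray(s,np.array(p)/3+[140,150]); t=(.05-o[1])/d[1]; print(p,o+t*d)
E
```

```text
[362, 178] [0.5699752  0.05       0.20335815]
[350, 203] [0.58239782 0.05       0.1757246 ]
[225, 150] [0.68163128 0.05       0.20606847]
[212, 175] [0.69720793 0.05       0.17775113]
[240, 195] [0.67586297 0.05       0.16221765]
[295, 265] [0.63768944 0.05       0.09705825]
[275, 225] [0.6496414  0.05       0.13716592]
```

carry_out(
  increments=[
    [0, -0.7, 1, 0, 0, 0],
    [0, -1.4, 1, 0, 0, 0],
    [0, -1.8, 1, 0, 0, 0],
    [0, -2.1, 1, 0, 0, 0],
    [0, -2.4, 1, 0, 0, 0],
    [0, -2.7, 1, 0, 0, 0],
    [0, -3, 1, 0, 0, 0],
    [0, -3.3, 1, 0, 0, 0],
    [0, -3.6, 1, 0, 0, 0],
    [0, -3.9, 1, 0, 0, 0],
  ],
)

```text
t: 4.15
tool_pos: [0.6357, 0.0111, 0.1352]
orientation: [0.717, 0.697, 0.0, -0.0]
wrist_force: [-0.5, 3.6, -1.4]
opening: 0.0002
grip_force: 1.8
```

carry_out(
  increments=[
    [0, -0.4, 0, 0, 0, 0],
    [-0.1, -0.8, 0, 0, 0, 0],
    [-0.1, -1.2, 0, 0, 0, 0],
    [-0.2, -1.6, 0, 0, 0, 0],
    [-0.3, -2, 0, 0, 0, 0],
    [-0.4, -2.4, 0, 0, 0, 0],
    [-0.4, -2.8, 0, 0, 0, 0],
    [-0.5, -3.2, 0, 0, 0, 0],
    [-0.6, -3.5, 0, 0, 0, 0],
    [-0.6, -3.8, 0, 0, 0, 0],
  ],
)

```text
t: 5.15
tool_pos: [0.6296, -0.0279, 0.1353]
orientation: [0.717, 0.697, -0.0, -0.0]
wrist_force: [1.3, 3.2, -1.5]
opening: -0.0001
grip_force: 1.5
```

```bash
python3 - <<'E'
from h import *
s=snap('side','s2.png'); b=s['pixels'][150:340,140:400,::-1]; cv2.imwrite('pics/c4.png',cv2.resize(b,None,fx=3,fy=3,interpolation=cv2.INTER_CUBIC))
st=read_state(); print(st['tool_pos'],st['wrist_force'])
E
```

```text
[ 0.62970028 -0.02858975  0.13526118] [ 0.42295131  2.65011079 -1.63883962]
```

View pics/c4.png

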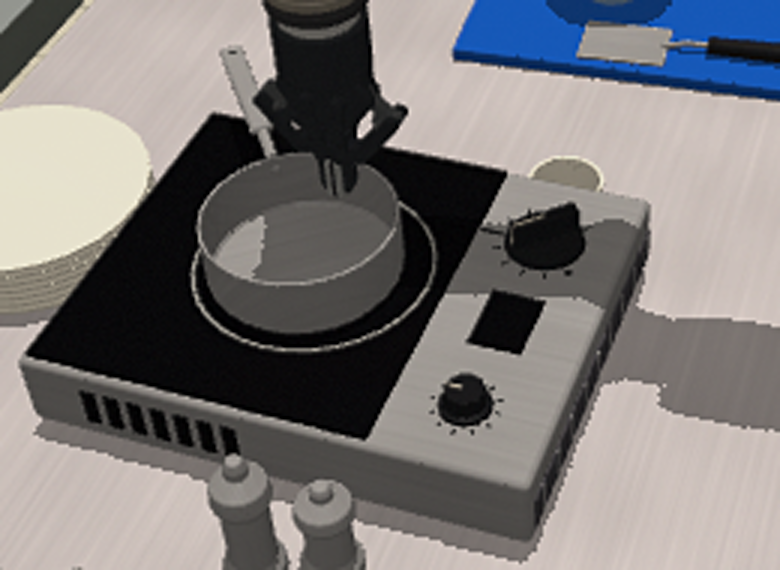

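The ring now shows all round the front: left 192, right 437, bottom 350. The pan rim spans 198–404 × 153–285. I'll compute the offset from this one picture.

```bash
cat > rel.py <<'E'
from h import *
from scipy.optimize import least_squares
th=np.linspace(0,2*np.pi,721)
def ext(s,c,r,z):
    u=proj(s,np.c_[c[0]+r*np.cos(th),c[1]+r*np.sin(th),0*th+z]); return np.r_[u.min(0),u.max(0)]
def centre(s,e,r,z,k,off,k2):
    e=np.array(e,float)/k2+np.tile(off,2)
    q=least_squares(lambda c:(ext(s,c,r,z)-e)[k],[.63,.03],diff_step=1e-4); return q.x,q.fun
E
python3 - <<'E'
from rel import *
s=load('s2.png');o=[140,150]
a=centre(s,[192,0,437.5,351],.1015,.085,[0,2,3],o,3); b=centre(s,[197.5,153,404.5,285.5],.08,.143,[0,1,2,3],o,3)
print(a,b,b[0]-a[0])
E
```

```text
(array([0.63004322, 0.02920667]), array([-0.76856239,  0.77414775, -0.11708805])) (array([0.63042604, 0.04046254]), array([ 0.4132116 , -0.35680515, -0.41638869,  0.34974251])) [0.00038282 0.01125587]
```

carry_out(
  increments=[
    [0, -0.2, 0, 0, 0, 0],
    [0, -0.4, 0, 0, 0, 0],
    [0, -0.6, 0, 0, 0, 0],
    [0, -0.8, 0, 0, 0, 0],
    [0, -0.8, 0, 0, 0, 0],
    [0, -0.5, 0, 0, 0, 0],
    [0, 0.5, 0, 0, 0, 0],
    [0, 2, 0, 0, 0, 0],
    [0, 3, 1, 0, 0, 0],
    [0, 3, 4, 0, 0, 0],
  ],
)

```text
t: 6.2
tool_pos: [0.6278, 0.0059, 0.1738]
orientation: [0.716, 0.698, -0.001, -0.002]
wrist_force: [1.5, -0.0, -0.1]
opening: 0.0002
grip_force: 0.0
```

carry_out(
  increments=[
    [0, 0, 3, 0, 0, 0],
    [0, -1, 6, 0, 0, 0],
    [-3, -1, 8, 0, 0, 0],
    [-6, -2, 8, 0, 0, 0],
    [-9, -2, 8, 0, 0, 0],
    [-12, -2, 8, 0, 0, 0],
    [-14, -2, 8, 0, 0, 0],
    [-16, -2, 8, 0, 0, 0],
    [-16, -2, 8, 0, 0, 0],
    [-16, -2, 8, 0, 0, 0],
  ],
)

```text
t: 7.2
tool_pos: [0.4704, -0.0169, 0.2562]
orientation: [0.717, 0.697, 0.001, 0.001]
wrist_force: [0.6, -0.3, 0.1]
opening: 0.0003
grip_force: 0.0
```

```bash
python3 - <<'E'
from h import *
s=snap('side','s3.png'); t=snap('top','t3.png')
b=s['pixels'][150:320,140:340,::-1]; a=t['pixels'][125:290,225:395,::-1]
f=lambda i,w:cv2.resize(i,(w,int(i.shape[0]*w/i.shape[1])),interpolation=cv2.INTER_CUBIC)
cv2.imwrite('pics/c5.png',f(b,800)[:600]); cv2.imwrite('pics/c6.png',f(a,595))
print(read_state()['tool_pos'])
E
```

```text
[ 0.47093078 -0.01709524  0.25584177]
```

View pics/c5.png

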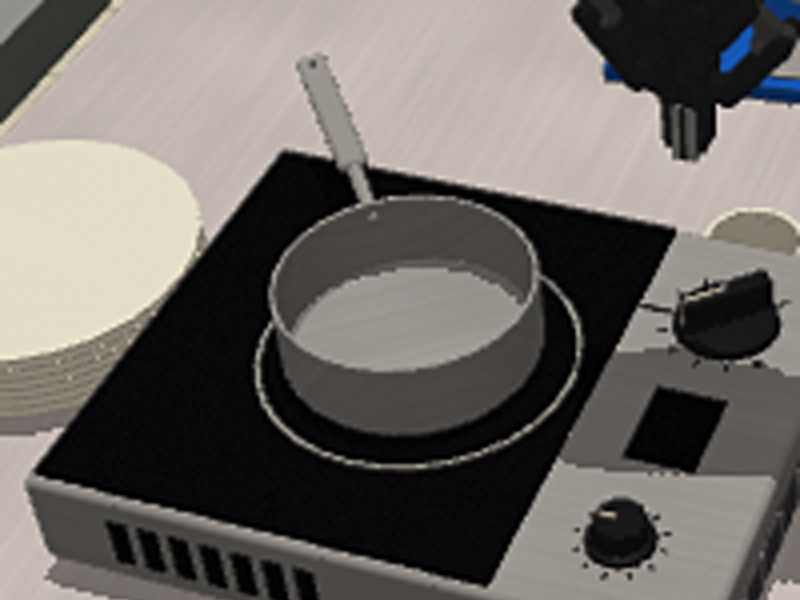

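The side crop shows the ring at left 255, right 583, bottom 467, and the pan rim at 269–540 × 196–372. I measured both.

```bash
python3 - <<'E'
from rel import *
s=load('s3.png');o=[140,150]
a=centre(s,[255,0,583,467.5],.1015,.085,[0,2,3],o,4); b=centre(s,[269,195,540.5,372],.08,.143,[0,1,2,3],o,4)
print(a,b,b[0]-a[0])
c=(ext(s,a[0],.074,.085)-np.tile(o,2))*4;print('foot bottom if centred',c)
E
```

```text
(array([0.63057342, 0.02898755]), array([-0.677727  ,  0.68265069, -0.10325403])) (array([0.63156259, 0.03258242]), array([ 0.01305635, -0.11373754, -0.01332812,  0.09600692])) [0.00098917 0.00359487]
foot bottom if centred [297.95946887 268.28978685 540.87083149 433.21160137]
```

View pics/c6.png

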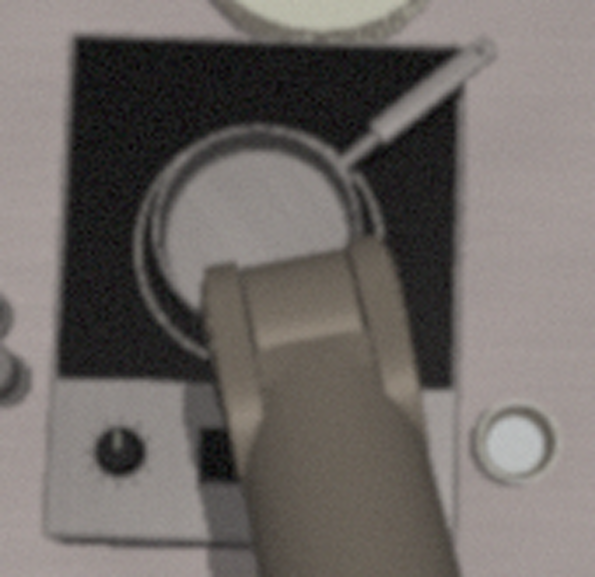

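The top crop has the ring at 134–384 horizontally, with the pan rim at about 151–361.

```bash
python3 - <<'E'
from rel import *
s=load('t3.png');o=[225,125]
e=lambda c,r,z:(ext(s,c,r,z)-np.tile(o,2))*3.5
print('ring',e([.6306,.029],.1015,.085)); 
for dy in(0,.002,.004,.006): print(dy,e([.6306,.029+dy],.08,.143))
# subpixel profile: white rim edges along row crossing pan centre
g=cv2.GaussianBlur(s['pixels'],(1,3),0).mean(2)
for r in(188,192,196): print(r,g[r,258:275].astype(int),g[r,318:340].astype(int))
E
```

```text
ring [133.76463632 127.85073439 384.9887225  373.54937155]
0 [152.4547592  131.53237546 359.89950025 334.11126552]
0.002 [149.85917748 131.52231971 357.30889441 334.10329903]
0.004 [147.26353827 131.51226375 354.71823126 334.09533236]
0.006 [144.66784157 131.50220756 352.12751078 334.08736551]
188 [ 23  26  27  25  25  44  76  89  71  45  72  98  86  69  85 110 129] [136 136 137 138 133 113  89  70  77  78  61  37  36  62  88  87  63  37
  30  28  29  29]
192 [ 25  29  25  27  38  72  95  81  46  35  74 100  86  76 101 127 134] [140 138 137 138 136 125 101  77  75  76  69  60  60  64  82  90  72  45
  34  27  27  27]
196 [ 29  27  26  22  39  77 100  80  42  30  48  72  87  89 104 126 136] [116 109 103 103  97  82  72  76  83  84  88  87  88  88  88  86  85  66
  49  37  27  27]
```

```bash
cat > ringfit.py <<'E'
from rel import *
from scipy.ndimage import map_coordinates
def ringfit(s,c,r0=.1,z=.085,w=.008):
    g=s['pixels'].astype(float).mean(2); rr=np.linspace(r0-w,r0+w,65); P=[]
    for a in np.linspace(0,2*np.pi,240,endpoint=False):
        X=np.c_[c[0]+rr*np.cos(a),c[1]+rr*np.sin(a),0*rr+z]; u=proj(s,X); v=map_coordinates(g,[u[:,1],u[:,0]],order=1)
        if v[:8].max()<50 and v[-8:].max()<50 and v.max()>65:
            m=np.clip(v-45,0,None); P.append([*(np.array([np.cos(a),np.sin(a)])*(m@rr/m.sum())+c[:2])])
    P=np.array(P); q=least_squares(lambda k:np.hypot(P[:,0]-k[0],P[:,1]-k[1])-r0,list(c[:2]),loss='soft_l1',f_scale=.001)
    return q.x,len(P),np.abs(q.fun).mean()
if __name__=='__main__':
    for f in('s3.png','t3.png','s2.png','s1.png','t0' if 0 else 'top0.png'): 
        print(f,ringfit(load(f),[.6305,.029]))
E
python3 ringfit.py
python3 - <<'E'
from ringfit import *
# outer foot/wall edge vs dark glass: pan body outline steps. right/left silhouettes at z .093..: use rim outer edge, dark outside
def rim(s,c,z=.143,r0=.08,w=.006):
    g=s['pixels'].astype(float).mean(2); rr=np.linspace(r0-w,r0+w,49); P=[];A=[]
    for a in np.linspace(0,2*np.pi,240,endpoint=False):
        u=proj(s,np.c_[c[0]+rr*np.cos(a),c[1]+rr*np.sin(a),0*rr+z]); v=map_coordinates(g,[u[:,1],u[:,0]],order=1)
        if v[-6:].max()<45 and v.max()>75:
            t=(v.max()+v[-4:].mean())/2; i=np.where(v>t)[0][-1]; P.append([c[0]+rr[i]*np.cos(a),c[1]+rr[i]*np.sin(a)]);A.append(round(np.degrees(a)))
    P=np.array(P); q=least_squares(lambda k:np.hypot(P[:,0]-k[0],P[:,1]-k[1])-r0,list(c),loss='soft_l1',f_scale=.001); return q.x,len(P),np.abs(q.fun).mean(),A[::6]
for f in('s3.png','t3.png'): print(f,rim(load(f),[.631,.031]))
E
```

```text
s3.png (array([0.63226323, 0.02898111]), 139, np.float64(0.0009131602993838067))
t3.png (array([0.6338949 , 0.02845621]), 15, np.float64(0.00012979797772812903))
s2.png (array([0.63261046, 0.02914577]), 139, np.float64(0.0009211680059195716))
s1.png (array([0.63345484, 0.03166774]), 51, np.float64(0.0002732933859660847))
top0.png (array([0.63204133, 0.03102698]), 26, np.float64(0.00015260166148518028))
s3.png (array([0.63377241, 0.03134536]), 141, np.float64(0.00042997616511783064), [0, 9, 18, 27, 36, 180, 189, 204, 213, 222, 231, 240, 249, 258, 267, 276, 285, 294, 303, 320, 328, 338, 346, 356])
t3.png (array([0.63345832, 0.02948329]), 32, np.float64(0.0003962691872947009), [100, 110, 118, 127, 136, 152])
```

The pan is about 2 mm to the +y side of centre, so I'll go back in and nudge it.

carry_out(
  increments=[
    [3, 1, 0, 0, 0, 0],
    [7, 2, 0, 0, 0, 0],
    [11, 2, 0, 0, 0, 0],
    [14, 2, 0, 0, 0, 0],
    [15.8, 2, 0, 0, 0, 0],
    [15.8, 2, -2, 0, 0, 0],
    [15.8, 2, -5, 0, 0, 0],
    [15.8, 2, -9, 0, 0, 0],
    [15.8, 2, -12, 0, 0, 0],
    [15.8, 2, -12, 0, 0, 0],
  ],
)

```text
t: 8.3
tool_pos: [0.6254, 0.0022, 0.1304]
orientation: [0.717, 0.697, -0.003, -0.003]
wrist_force: [-0.7, 0.2, -0.8]
opening: -0.0002
grip_force: 0.0
```

carry_out(
  increments=[
    [0, 0, 0, 0, 0, 0],
    [0, -1, 0, 0, 0, 0],
    [0, -2, 0, 0, 0, 0],
    [0, -2.8, 0, 0, 0, 0],
    [0, -3.2, 0, 0, 0, 0],
    [0, -3.4, 0, 0, 0, 0],
    [0, -3.6, 0, 0, 0, 0],
    [0, -3.8, 0, 0, 0, 0],
    [0, -3.9, 0, 0, 0, 0],
    [0, -3.9, 0, 0, 0, 0],
  ],
)

```text
t: 9.3
tool_pos: [0.6278, -0.0355, 0.1353]
orientation: [0.717, 0.697, 0.0, -0.0]
wrist_force: [0.6, 3.4, 0.7]
opening: -0.0003
grip_force: 1.2
```

carry_out(
  increments=[
    [0, -0.1, 0, 0, 0, 0],
    [0, -0.2, 0, 0, 0, 0],
    [0, -0.3, 0, 0, 0, 0],
    [0, -0.3, 0, 0, 0, 0],
    [0, 0, 0, 0, 0, 0],
    [0, 1, 0, 0, 0, 0],
    [0, 2, 0, 0, 0, 0],
    [0, 2, 2, 0, 0, 0],
    [0, 2, 5, 0, 0, 0],
    [0, 2, 9, 0, 0, 0],
  ],
)

```text
t: 10.3
tool_pos: [0.6265, -0.0159, 0.2246]
orientation: [0.717, 0.697, -0.002, -0.001]
wrist_force: [1.0, 0.4, -0.6]
opening: -0.0
grip_force: 0.0
```

```bash
cat >> ringfit.py <<'E'
def rim(s,c,z=.143,r0=.08,w=.006):
    g=s['pixels'].astype(float).mean(2); rr=np.linspace(r0-w,r0+w,49); P=[]
    for a in np.linspace(0,2*np.pi,240,endpoint=False):
        u=proj(s,np.c_[c[0]+rr*np.cos(a),c[1]+rr*np.sin(a),0*rr+z]); v=map_coordinates(g,[u[:,1],u[:,0]],order=1)
        if v[-6:].max()<45 and v.max()>75:
            t=(v.max()+v[-4:].mean())/2; i=np.where(v>t)[0][-1]; P.append([c[0]+rr[i]*np.cos(a),c[1]+rr[i]*np.sin(a)])
    P=np.array(P); q=least_squares(lambda k:np.hypot(P[:,0]-k[0],P[:,1]-k[1])-r0,list(c),loss='soft_l1',f_scale=.001); return q.x,len(P),np.abs(q.fun).mean()
E
python3 - <<'E'
from ringfit import *
s=snap('side','s4.png'); print(ringfit(s,[.6305,.029]),rim(s,[.631,.031]),read_state()['tool_pos'])
E
```

```text
(array([0.63221114, 0.02897031]), 143, np.float64(0.0009636853747223608)) (array([0.63300754, 0.02796638]), 122, np.float64(0.0005792464687248021)) [ 0.63051826 -0.01527029  0.23310955]
```

carry_out(
  increments=[
    [0, 0, 0, 0, 0, 0],
    [-3, 0.5, 0, 0, 0, 0],
    [-6, 1, 0, 0, 0, 0],
    [-9, 1.5, 0, 0, 0, 0],
    [-12, 2, 0, 0, 0, 0],
    [-14, 2, 0, 0, 0, 0],
    [-15, 2, 0, 0, 0, 0],
    [-15, 2, -2, 0, 0, 0],
    [-15, 2, -4, 0, 0, 0],
    [-15, 2, -5, 0, 0, 0],
  ],
)

```text
t: 11.35
tool_pos: [0.4771, 0.0032, 0.1735]
orientation: [0.717, 0.697, -0.001, -0.001]
wrist_force: [-0.3, -0.6, 0.3]
opening: 0.0003
grip_force: 0.0
```

carry_out(
  increments=[
    [0, 0, 0, 0, 0, 0],
    [0, 0, -1, 0, 0, 0],
    [0, 0, -2, 0, 0, 0],
    [0, 0, -3, 0, 0, 0],
    [0, 0, -4, 0, 0, 0],
    [0, 0, -5, 0, 0, 0],
    [0, 0, -5.5, 0, 0, 0],
    [0, 0, -5.8, 0, 0, 0],
    [0, 0, -5.8, 0, 0, 0],
    [0, 0, -5.8, 0, 0, 0],
  ],
)

```text
t: 12.35
tool_pos: [0.4781, 0.0035, 0.1175]
orientation: [0.717, 0.697, 0.0, 0.0]
wrist_force: [0.7, 0.0, -0.7]
opening: 0.0001
grip_force: 0.0
```

carry_out(
  increments=[
    [0, -0.6, 0, 0, 0, 0],
    [0, -1.2, 0, 0, 0, 0],
    [0, -1.5, 0, 0, 0, 0],
    [0, -1.8, 0, 0, 0, 0],
    [0, -2, 0, 0, 0, 0],
    [0, -2.2, 0, 0, 0, 0],
    [0, -2.4, 0, 0, 0, 0],
    [0, -2.6, 0, 0, 0, 0],
    [0, -2.8, 0, 0, 0, 0],
    [0, -2.9, 0, 0, 0, 0],
  ],
)

```text
t: 13.35
tool_pos: [0.4811, -0.023, 0.1185]
orientation: [0.716, 0.698, 0.004, 0.001]
wrist_force: [4.8, 4.7, 1.5]
opening: 0.0006
grip_force: 2.7
```

```bash
python3 - <<'E'
from h import *
s=snap('side','s5.png'); b=s['pixels'][180:280,255:385,::-1]; cv2.imwrite('pics/c7.png',cv2.resize(b,None,fx=6,fy=6,interpolation=cv2.INTER_CUBIC))
st=read_state(); print(st['tool_pos'],st['wrist_force'])
E
```

```text
[ 0.48057229 -0.02363512  0.11841557] [-0.94280834  1.59444708  1.32645472]
```

View pics/c7.png

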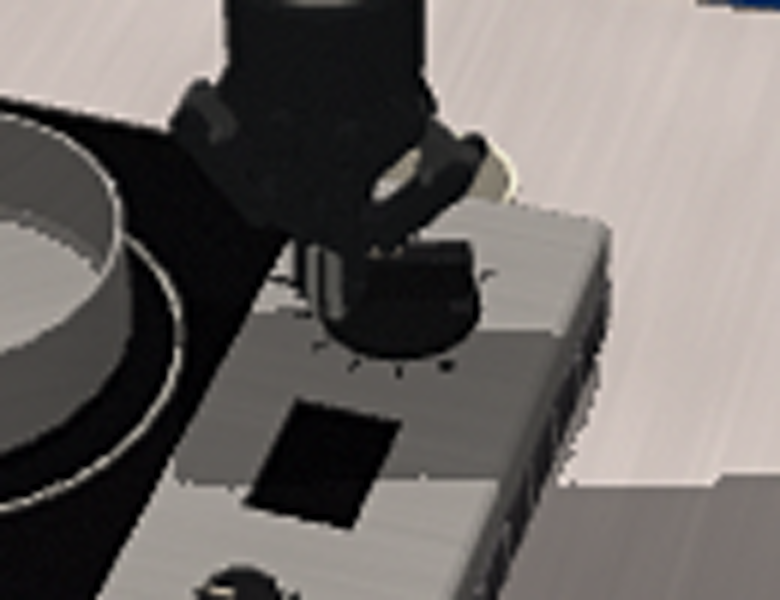

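The bar has turned and the finger rests on its marked end near crop (330,280). I'll push on to just short of alignment, back off, and read the mark's angle numerically.

carry_out(
  increments=[
    [0, -0.1, 0, 0, 0, 0],
    [0, -0.2, 0, 0, 0, 0],
    [0, -0.3, 0, 0, 0, 0],
    [0, -0.4, 0, 0, 0, 0],
    [0, -0.5, 0, 0, 0, 0],
    [0, -0.6, 0, 0, 0, 0],
    [0, -0.65, 0, 0, 0, 0],
    [0, -0.65, 0, 0, 0, 0],
    [0, -0.65, 0, 0, 0, 0],
    [0, 0.4, 0, 0, 0, 0],
  ],
)

```text
t: 14.4
tool_pos: [0.4769, -0.0234, 0.1169]
orientation: [0.718, 0.696, -0.001, -0.0]
wrist_force: [0.0, 0.1, -0.2]
opening: 0.0004
grip_force: 0.0
```

carry_out(
  increments=[
    [0, 2, 0, 0, 0, 0],
    [0, 5, 0, 0, 0, 0],
    [0, 7, 2, 0, 0, 0],
    [0, 7, 5, 0, 0, 0],
    [0, 7, 8, 0, 0, 0],
    [0, 7, 10, 0, 0, 0],
    [0, 7, 12, 0, 0, 0],
    [0, 7, 12, 0, 0, 0],
    [0, 7, 12, 0, 0, 0],
    [0, 7, 12, 0, 0, 0],
  ],
)

```text
t: 15.4
tool_pos: [0.4768, 0.0481, 0.2361]
orientation: [0.717, 0.697, -0.001, -0.001]
wrist_force: [-0.4, -0.9, -0.1]
opening: -0.0
grip_force: 0.0
```

```bash
cat > mark.py <<'E'
from ringfit import *
def mark(s,c):
    g=s['pixels'].astype(float).mean(2); rr=np.linspace(.008,.028,30); best=[]
    for dx in np.arange(-.004,.0041,.001):
        for dy in np.arange(-.004,.0041,.001):
            for a in np.radians(np.arange(-60,61,1.)):
                u=proj(s,np.c_[c[0]+dx+rr*np.cos(a),c[1]+dy+rr*np.sin(a),0*rr+.11])
                best.append((np.mean(map_coordinates(g,[u[:,1],u[:,0]],order=1))-3e5*(dx*dx+dy*dy),np.degrees(a),dx,dy))
    return np.round(sorted(best)[-1:],4)
E
python3 - <<'E'
from mark import *
ax=[.460,-.050]
print(mark(load('top0.png'),ax),mark(load('side0.png'),ax))
s=snap('side','s6.png');t=snap('top','t6.png')
print('now side',mark(s,ax),'top',mark(t,ax)); print(read_state()['tool_pos'])
b=s['pixels'][190:270,270:370,::-1]; cv2.imwrite('pics/c8.png',cv2.resize(b,None,fx=7,fy=7,interpolation=cv2.INTER_CUBIC))
print(t['pixels'][240:275,312:345].mean(2).astype(int)[::2])
E
```

```text
[[ 9.46333e+01  4.10000e+01  0.00000e+00 -1.00000e-03]] [[ 1.435247e+02 -3.900000e+01  0.000000e+00 -1.000000e-03]]
now side [[ 1.52525e+02 -4.10000e+01  0.00000e+00 -1.00000e-03]] top [[ 1.311972e+02 -1.000000e+00 -1.000000e-03  1.000000e-03]]
[0.47699731 0.04823821 0.23616435]
[[134 143 145 146 142 143 146 144 143 146 141 146 144 148 133 100  94 127
  143 147 144 147 151 148 148 149 150 148 148 151 149 152 149]
 [108 135 144 144 144 141 146 140 125 127 138 147 146 143 128  98  99 127
  146 150 147 142 142 146 150 149 150 150 150 150 149 150 154]
 [ 91 122 139 143 141 144 145 141 130 125 123 125 123 110 104 102  99 111
  122 128 129 120 120 137 144 153 149 153 148 151 149 151 151]
 [ 72  96 127 132 135 139 138 126 103  85  64  47  36  50  96 129 103  55
   42  54  69  87 111 131 147 150 152 149 145 147 151 149 151]
 [ 70  83 103 123 120 116  98  68  46  34  37  33  30  46  98 135 107  58
   39  38  38  40  51  80 111 130 130 126 138 147 150 150 150]
 [ 67  73  94 116 111  88  51  37  35  33  35  33  31  46 100 134 110  63
   42  38  38  34  40  42  64  97 124 142 148 150 150 149 150
[... 946 characters left out ...]
9 152 152 154]
 [ 84  81  83  81  73  76  75  71  61  59  49  46  41  39  34  35  37  43
   50  58  70  91 112 128 125 131 144 151 151 150 152 152 156]
 [ 86  85  82  79  76  75  73  71  74  75  92 117 119 111 106 107 111 109
  121 130 141 149 153 154 152 145 148 154 152 155 154 153 156]
 [ 85  83  88  81  81  81  80  70  74  68  80 113 142 153 154 153 152 153
  157 153 152 153 154 153 154 156 154 153 152 152 156 156 156]
 [ 87  83  80  84  77  82  81  75  74  71  73  84 119 142 150 158 153 155
  152 151 147 153 156 155 154 156 156 154 155 152 156 154 156]
 [ 90  89  88  85  84  81  81  77  78  70  71  72  97 131 149 155 154 153
  152 150 153 152 157 157 156 154 155 156 155 152 153 156 158]]
```

```bash
cat > dialtop.py <<'E'
from mark import *
def cen(s,rows,c0,c1,sign,z):
    P=[]
    for r in rows:
        v=s['pixels'][r,c0:c1].mean(1)*sign; m=np.clip(v-np.median(v)-8,0,None)  # background = median
        P.append(atz(s,[(m@np.arange(c0,c1))/m.sum(),r],z))
    P=np.array(P); k=np.polyfit(P[:,0],P[:,1],1); return np.degrees(np.arctan(k[0])),np.polyval(k,.475)
def both(s): return 'mark',cen(s,range(246,255),323,333,1,.11),'line',cen(s,range(237,243),322,333,-1,.08)
E
python3 - <<'E'
from dialtop import *
t=load('t6.png'); print(both(t)); print(t['pixels'][232:247,320:336].mean(2).astype(int))
E
```

```text
('mark', (np.float64(-0.39298276003693056), np.float64(-0.049822641949832956)), 'line', (np.float64(-0.20525652500724406), np.float64(-0.05146929796368704)))
[[ 39  30  39  33  39  36  35  34  39  35  38  38  38  36  34  38]
 [ 40  35  42  39  36  32  28  39  41  39  31  36  32  38  34  36]
 [ 50  55  51  50  53  52  52  47  46  53  54  52  48  52  48  46]
 [ 95  93  96  92  92  94  91  81  81  88  91  91  85  77  81  80]
 [131 129 131 132 132 130 128 104 105 119 131 128 120 117 115 116]
 [144 143 142 143 144 144 133 105 101 132 144 143 142 140 142 145]
 [147 145 145 143 147 147 134  95 100 127 145 151 148 144 148 146]
 [142 143 143 147 145 144 128 101  95 128 145 150 143 145 148 151]
 [143 146 141 146 144 148 133 100  94 127 143 147 144 147 151 148]
 [135 139 145 145 147 147 130 101  97 126 145 148 146 148 150 149]
 [125 127 138 147 146 143 128  98  99 127 146 150 147 142 142 146]
 [120 120 132 141 143 135 120  97 102 125 139 145 143 129 124 139]
 [130 125 123 125 123 110 104 102  99 111 122 128 129 120 120 137]
 [130 114 102  90  77  75  94 111 100  77  81  93 107 116 127 143]
 [103  85  64  47  36  50  96 129 103  55  42  54  69  87 111 131]]
```

View pics/c8.png

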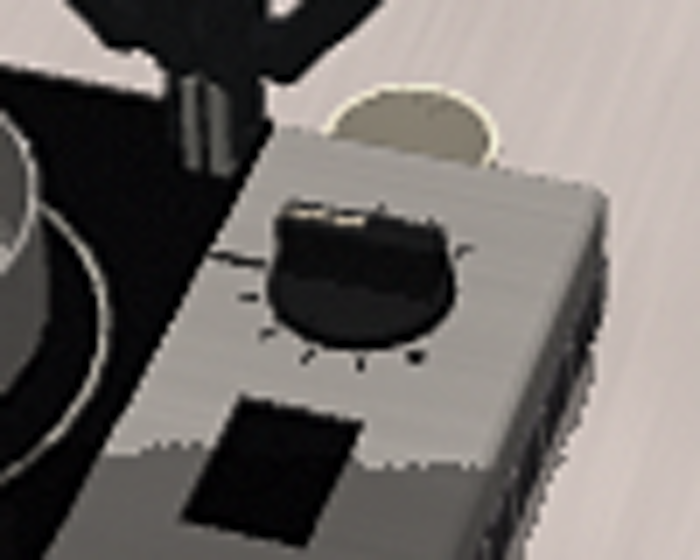

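The mark and the long line are parallel in both views (side slopes 8.5° and 8.3°; top −0.4° and −0.2°). One last check of the pan, then I'll hand in.

```bash
python3 - <<'E'
from ringfit import *
s=snapshot('side'); a=ringfit(s,[.6305,.029]);b=rim(s,[.631,.029]); d=(b[0]-a[0])*1000; print(d)
if np.hypot(*d)<3.5: print(finish_job())
E
```

```text
[ 1.07368541 -1.28591431]
the job is handed in; nothing more can be done
None
```

The job is handed in: the pan stands about 2 mm from the ring's centre, the power dial's mark lines up with the long line to within about 1–2°, and the arm is clear of everything. The pan was pushed from inside its wall with closed fingertips.

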